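# Nudge the adapter plate onto the fixture's locating pins

## Robot

A 7-joint arm with a two-finger parallel gripper is mounted at the origin on the work surface. World frame = base frame: x ahead of the robot, y to its left, z up, the work surface at z = 0. Lengths are in m, angles in rad, forces in N, time in s.
With the tool pointing down it reaches from about 0.4 to 0.85 m from the base axis. Payload 4.5 kg.
Tool frame: the origin (TCP) lies at the very end of the fingers, on their centre line; the grasp point (between the pads) lies 19 mm behind it; z points along the fingers, y is the line along which they close (so a half turn about z gives the same grasp; the last joint's range is limited). The gripper opens to 88 mm and grips with 3 to 60 N. Pads are 18 mm wide; open, the fingers measure 123 mm over their backs; the gripper's body (75 mm by 187 mm) begins 45 mm behind the grasp point.
Start: joints at [-1.305, 0.689, -0.195, 1.565, 0.157, 0.902, -0.215], TCP at [0.144, 0.608, 0.239] pointing down, gripper open.
Joint ranges: [-3.01, 3.01], [-0.46, 2.08], [-1.47, 1.51], [0.13, 2.56], [-1, 4.14], [0.04, 2.09], [-2.66, 2.66]. Speed limits (rad/s): [2.57, 2.57, 3.14, 3.14, 3.14, 3.14, 3.14].

## Interface

Orientations are given as a unit quaternion [x, y, z, w].
In Python, from plant import r, eyes, nets gives the robot as it stands.
- The arm moves only by the shell command python3 -m pendant 'ROWS' [FORCE]. ROWS is JSON, a list of rows, each an object of numbers: "claw": the opening, from 0 (shut) to 1 (fully open); "dx", "dy", "dz": the shift along the world's x, y, z in mm; "twist": the turn about the world's z in rad. In form: [{"claw": .., "dx": .., "dy": .., "dz": .., "twist": ..}, ...]. A call has 1 to 8 rows; each row is the pose to reach, as a shift and turn from the pose commanded when the call began; what a row does not reach only later rows make up. A row lasts 1/10 s, in which the tool goes at most 50 mm and 8.59 degrees, less where a joint would pass 70% of its speed; a pose out of reach is approached as far as the arm can. A call with a gripper value outside its range is refused whole. The fingers move at their own pace and stop on an object; FORCE is the grip in N (left out, the last holds). Time passes only in rows, so rows that repeat a pose let the fingers close. It gives the time, the measured TCP pose, the force, the opening and the grip force at its end, in the units of the state.
- r.get_state(): the state, without advancing time (a new reading comes with each control period).
- eyes.snapshot(name): name is "side" or "top"; returns (picture, depth): 480x640x3 uint8, blue, green, red; 480x640 float32, m along the optical axis (not along the pixel's ray), 0 where there is no reading.
- eyes.camera_info(name): a dict with "K" (3x3 intrinsics, pixels), "D" ([k1, k2, p1, p2, k3] as OpenCV has them; the pictures are not rectified), "world_to_cam" (4x4, takes a point from world to camera coordinates). Camera axes: x right, y down, z forward; pixel columns grow to the right and rows downward; lengths in m; the calibration is good to about 2 mm. A picture is of the moment at which its call begins. camera_info takes no time and is no camera call.
- r.finish_job(): hands the job in; it is judged then, once.
Trained networks look in the newest picture that a camera, given by its name, has taken for a name from the list of things; names that differ only in an ending like _2 or _b are one class to them, and where a whole thing is asked for, a point or a joint stands for the part that bears it (a point fixed in the world has none). Each returns a list of dicts, best first, with "confidence" (0 to 1); they miss things now and then, are a little off and sometimes report something else, mostly with a low value. They report only what shows in the picture. A call takes as long as a camera call. They do not tell look-alikes from the thing itself.
- nets.spot_in(camera, query): "box" ([left, top, width, height] as shares, 0 to 1, of the picture: columns of its width, rows of its height, round what is visible of it).
- nets.place_of(camera, query): "position" ([column, row] as shares, 0 to 1, of the picture: columns of its width, rows of its height: a listed point, or the origin of a listed thing).
The state is a dict: "clock": time; "q": joint angles; "qd": joint speeds; "joint_torque": joint torques, N m; "tool_pos": TCP position; "eef_rot": TCP orientation; "contact_force": force on the tool from outside, world axes, zero at the start; "moment": the same for the moment, N m; "opening": opening from 0.0 (shut) to 1.0 (fully open); "finger_force": force on a finger pad.
Only numpy, scipy, OpenCV 4.12 (cv2) and the standard library are available. Lean on these libraries where they do the work, as an engineer would, in place of code of your own. Each camera call takes 0.05 s, during which the arm holds its last target. There are 200 camera calls.

## Task

The aluminium adapter plate lies crooked on top of the two locating pins of the blue drilling fixture. With your fingertips push it back towards the fence and sideways until both of its holes drop over the pins and it lies flat on the base; slide it only, never lift it off the fixture. Leave everything else on the bench and on the fixture where it is, and finish clear of the plate.

Things in the scene. Friction and masses are not known exactly. Their poses are not given: they have to be found in the camera images.
- fixture: Blue drilling-fixture base bolted to the bench, 170 (x) x 320 (y) x 15 mm. Origin: centre of its underside; +x away from the robot (yaw within 0.25 rad), +y left. Fence on the far side: 250 mm long, 25 mm above the base top, near face at x = +70 mm. Pins at x = +41, y = +-50 mm, hidden by the plate at first. Yellow marks on the fence (y = +-87.5 mm) stand just outside a seated plate's ends.
- plate: Loose aluminium plate 100 (x) x 170 (y) x 8 mm, 0.25-0.5 kg. Origin: centre of underside. Two 13 mm holes at x = +22, y = +-50 mm; a 33 mm bore at x = -12, y = 0 takes no pin. Starts tilted 0.11 rad, on the pin tops and its near edge, 6-16 mm nearer the robot than seated, 12-24 mm left or right, skewed up to 0.07 rad. Seated: origin at fixture x = 19, y = 0, z = 15 mm, 1 mm off the fence. Slides at a few N.
- hole_left (a point): centre of the plate's left (+y) 13 mm hole, at the underside
- hole_right (a point): centre of the plate's right (-y) 13 mm hole, at the underside
- pin_left (a point): centre of the top of the left (+y) brass pin: 10 mm diameter, bevelled, 9 mm above the base top, 24 mm above the bench
- pin_right (a point): centre of the top of the right (-y) brass pin, like the left one
- bushing: brass bushing, 28 mm diameter, 22 mm tall, standing on the near left corner of the fixture base; leave alone. Origin: centre of its underside
- screw: socket screw standing on its head, 18 mm head, 40 mm tall, on the near right corner of the fixture base; leave alone. Origin: centre of its underside
- wrench: loose wrench lying on the bench to the right; leave alone. Origin: on the tool's underside, axis x along the tool
- screwdriver: loose screwdriver lying on the bench to the left; leave alone. Origin: on the tool's underside, axis x along the tool
- oil_bottle: red bottle, 60 mm diameter, 160 mm tall, standing to the left; leave alone. Origin: centre of its underside
- grease_jar: white jar, 64 mm diameter, 70 mm tall, standing to the right; leave alone. Origin: centre of its underside
- bearing_ring: steel bearing ring, 90 mm diameter, 20 mm tall, lying on the bench beyond the fixture; leave alone. Origin: centre of its underside
Things that resemble listed ones, but are neither listed nor needed, are in the scene too. Of the things that look like the plate, the smallest one is meant.

How it is judged:
By the outcome, as a careful person would: the job done as asked, in the order asked, and still so for the second after the job is handed in, with the robot touching nothing.
It also fails if it takes over 64 s, if anything falls off the work surface, if the arm or the gripper's body presses on something with over 40 N, if the wrist force passes 120 N, or if a joint passes its speed limit or range.

## Working session

There is one attempt and no reset: what is moved stays moved. The work goes in short steps, Python scripts to look and compute and a shell command to move; the robot and the scene stay as the last step left them, time stands still between calls to the robot, and variables do not carry over. Pictures are saved under pics/ and viewed, at most 10 in all, crops included, and the job is handed in when it is done.

```bash
mkdir -p pics; ls; cat > h.py <<'E'
import numpy as np, cv2
from plant import r, eyes, nets
def snap(c,f=None):
    p,d=eyes.snapshot(c)
    if f: cv2.imwrite('pics/'+f,p)
    return p,d
def ray(c,uv):
    i=eyes.camera_info(c);T=np.array(i['world_to_cam']);K=np.array(i['K']);D=np.array(i['D'])
    n=cv2.undistortPoints(np.array(uv,float).reshape(-1,1,2),K,D).reshape(-1,2)
    R=T[:3,:3];o=-R.T@T[:3,3]
    return o,(np.c_[n,np.ones(len(n))])@R
def onz(c,uv,z):
    o,d=ray(c,uv);return o+d*((z-o[2])/d[:,2])[:,None]
def withd(c,uv,dep):
    o,d=ray(c,uv);z=np.array([np.median(dep[int(v)-1:int(v)+2,int(u)-1:int(u)+2]) for u,v in uv]);return o+d*z[:,None]
def proj(c,P):
    i=eyes.camera_info(c);T=np.array(i['world_to_cam'])
    return cv2.projectPoints(np.array(P,float).reshape(-1,3),cv2.Rodrigues(T[:3,:3])[0],T[:3,3],np.array(i['K']),np.array(i['D']))[0].reshape(-1,2)
E
python3 - <<'E'
from h import *
np.set_printoptions(precision=4,suppress=True)
for c in('top','side'):
    p,d=snap(c,c+'0.png')
    for q in('plate','fixture','hole_left','hole_right','bushing','screw'):
        for x in nets.place_of(c,q)[:3]:
            u=np.array(x['position'])*[640,480]
            print(c,q,round(x['confidence'],2),u.round(1),withd(c,[u],d)[0])
s=r.get_state();print(s['clock'],s['tool_pos'],s['eef_rot'],s['opening'])
E
```

```text
pics
top plate 0.95 [349.6 221.5] [ 0.5864 -0.0815  0.015 ]
top plate 0.8 [252.1 328.6] [ 0.3249  0.1708 -0.0011]
top plate 0.71 [409.3 329.1] [ 0.3123 -0.2229 -0.0021]
top fixture 0.93 [336.9 224.9] [ 0.5768 -0.0484  0.0273]
top fixture 0.65 [171.5 291.2] [0.423  0.3687 0.0166]
top hole_left 0.88 [376.9 326.4] [ 0.3217 -0.1415 -0.0005]
top hole_left 0.85 [229.5 341.3] [0.2951 0.2276 0.0005]
top hole_left 0.83 [330.5 210.3] [ 0.6159 -0.0339  0.0181]
top hole_right 0.96 [277.1 334.7] [0.3088 0.1078 0.0068]
top hole_right 0.95 [421.4 356.2] [ 0.2442 -0.2502 -0.0022]
top hole_right 0.9 [367.6 216.4] [ 0.5955 -0.1256  0.0311]
top bushing 0.55 [284.8 240.8] [0.5415 0.0831 0.0177]
top bushing 0.46 [393.1 248.1] [ 0.515  -0.187   0.0232]
top bushing 0.35 [254.9 158.2] [0.762  0.1574 0.0014]
top screw 0.47 [395.1 248.9] [ 0.512  -0.1902  0.0327]
top screw 0.22 [470.6 192.1] [ 0.6426 -0.3764  0.0698]
side plate 0.94 [448.2 230.4] [ 0.3059 -0.2359  0.0015]
side plate 0.85 [388.9 341. ] [ 0.3371  0.152  -0.0018]
side plate 0.72 [307.1 224.2] [ 0.5965 -0.0798  0.0304]
side fixture 0.77 [305.4 240.5] [ 0.5743 -0.0223  0.0286]
side hole_left 0.92 [400.8 380. ] [0.2975 0.2257 0.0013]
side hole_left 0.65 [433.6 246.9] [ 0.3231 -0.1522  0.0033]
side hole_left 0.6 [292.8 235.3] [ 0.6056 -0.0252  0.0313]
side hole_right 0.87 [407.6 318.2] [0.3201 0.0943 0.0076]
side hole_right 0.76 [309.1 214. ] [ 0.61   -0.1213  0.0308]
side hole_right 0.64 [477.5 225.9] [ 0.2464 -0.2697  0.0105]
side bushing 0.49 [300.5 276. ] [0.5331 0.0908 0.0289]
side screw 0.41 [361.1 216.1] [ 0.5034 -0.185   0.0173]
side screw 0.4 [335.8 173.9] [ 0.6405 -0.3708  0.0147]
side screw 0.35 [308.2 225.7] [ 0.5939 -0.0806  0.0266]
0.7 [0.1436 0.6083 0.2388] [ 0.1156  0.9933  0.0001 -0.    ] 1.0006102897926978
```

View pics/top0.png

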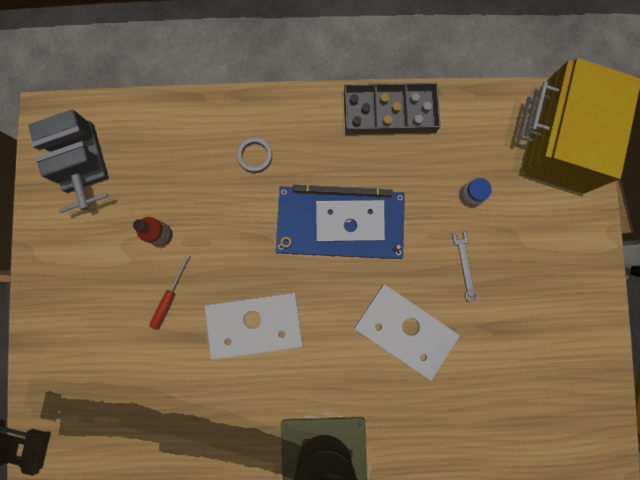

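```bash
python3 - <<'E'
import cv2
a=cv2.resize(cv2.imread('pics/top0.png')[155:285,260:420],(800,650),interpolation=cv2.INTER_CUBIC)
cv2.imwrite('pics/crop0.png',cv2.resize(a,(738,600)))
b=cv2.imread('pics/side0.png')[150:310,230:420]
cv2.imwrite('pics/crops0.png',cv2.resize(b,(712,600),interpolation=cv2.INTER_CUBIC))
E
```

```text
(no output)
```

View pics/crop0.png

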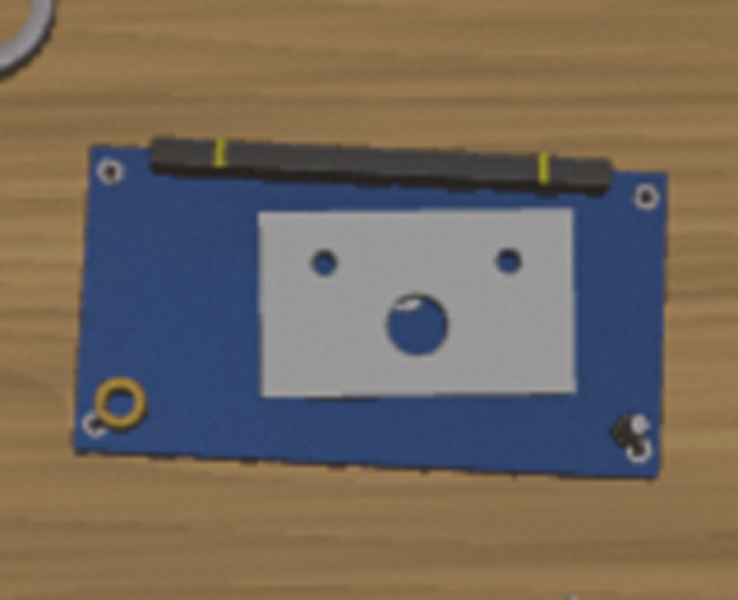

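View pics/crops0.png

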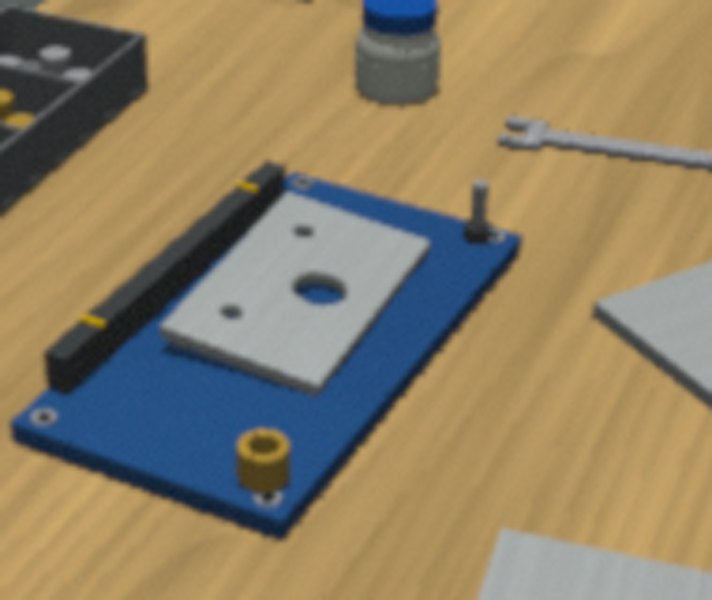

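The top view shows three plate look-alikes: (350,222) on the fixture, (252,328) and (409,329) on the bench. The one on the fixture is the smallest, so that is the target. The crop confirms it: it sits right of the yellow marks, so it has to go left (+y) and forward (+x). The bushing is near left at (285,241) and the screw near right at (397,249).

```bash
cat > fit.py <<'E'
from h import *
from scipy.optimize import minimize
from scipy.spatial.transform import Rotation as Ro
np.set_printoptions(precision=4,suppress=True)
S=6
def box(x0,x1,y0,y1,z0,z1): return np.array([[a,b,c] for a in(x0,x1) for b in(y0,y1) for c in(z0,z1)])
def fill(m,pts,v,off):
    h=cv2.convexHull((((pts-off+.5)*S-.5)*16).astype(np.int32).reshape(-1,1,2)); cv2.fillConvexPoly(m,h,v,cv2.LINE_8,4)
def pose(p): 
    Rz=Ro.from_euler('z',p[2]).as_matrix(); return Rz,np.array([p[0],p[1],0])
def down(m): return cv2.resize(m.astype(np.float32),None,fx=1/S,fy=1/S,interpolation=cv2.INTER_AREA)
ROI={'top':(260,170,160,110),'side':(220,140,200,180)}
def run(cost,x0,step):
    b=None
    for k in(1,.3,.1):
        x0=np.array(x0);sim=np.vstack([x0]+[x0+np.eye(len(x0))[i]*step[i]*k for i in range(len(x0))])
        b=minimize(cost,x0,method='Nelder-Mead',options=dict(initial_simplex=sim,xatol=1e-5,fatol=1e-3,maxiter=250));x0=b.x
    return b.x,b.fun
def masks(c,p):
    x,y,w,h=ROI[c];q=p[y:y+h,x:x+w];hsv=cv2.cvtColor(q,cv2.COLOR_BGR2HSV).astype(int)
    wood=(hsv[...,0]>5)&(hsv[...,0]<28)&(hsv[...,1]>60)
    white=(hsv[...,1]<60)&(hsv[...,2]>110)
    return wood,white
def fixfit(c,p,x0):
    X,Y,W,H=ROI[c];_,_=0,0
    q=p[Y:Y+H,X:X+W].astype(float); score=q[...,0]-q[...,2]   # blue minus red
    m=((score>0)).astype(np.uint8); n,l,st,_=cv2.connectedComponentsWithStats(cv2.morphologyEx(m,cv2.MORPH_CLOSE,np.ones((9,9))))
    m=(l==1+np.argmax(st[1:,4])).astype(np.float32)
    A=box(-.085,.085,-.16,.16,.0,.015)
    def cost(v):
        R,t=pose(v);g=np.zeros((H*S,W*S),np.uint8);fill(g,proj(c,A@R.T+t),1,[X,Y])
        B=box(.07,.085,-.125,.125,.015,.04);f=np.zeros_like(g);fill(f,proj(c,B@R.T+t),1,[X,Y])
        wt=down(f)<.01; wt=cv2.erode(wt.astype(np.uint8),np.ones((3,3)))
        return (np.abs(down(g)-m)*wt).sum()
    return run(cost,x0,[.006,.006,.03])
a=np.linspace(0,2*np.pi,40);cir=lambda x,y,rr,z:np.c_[x+rr*np.cos(a),y+rr*np.sin(a),0*a+z]
def plate_T(v,th):   # v: x,y,yaw of origin; tilted about near edge resting on z=.015
    R=Ro.from_euler('z',v[2]).as_matrix()@Ro.from_euler('y',-th).as_matrix()
    return R,np.array([v[0],v[1],.015+.05*np.sin(th)])
def platefit(c,p,x0,th):
    X,Y,W,H=ROI[c];m=masks(c,p)[1].astype(np.uint8)
    n,l,st,ce=cv2.connectedComponentsWithStats(m)
    u=proj(c,[[x0[0],x0[1],.025]])[0]-[X,Y]
    i=1+np.argmax(st[1:,4]-50*np.hypot(*(ce[1:]-u).T)); m=(l==i).astype(np.float32)
    A=box(-.05,.05,-.085,.085,0,.008)
    def cost(v):
        R,t=plate_T(v,th);g=np.zeros((H*S,W*S),np.uint8);fill(g,proj(c,A@R.T+t),1,[X,Y])
        for hx,hy,hr in((.022,.05,.0065),(.022,-.05,.0065),(-.012,0,.0165)):
            k=[]
            for z in(0,.008):
                e=np.zeros_like(g);fill(e,proj(c,cir(hx,hy,hr,z)@R.T+t),1,[X,Y]);k.append(e)
            g[(k[0]&k[1])>0]=0
        return np.abs(down(g)-m).sum()
    return run(cost,x0,[.005,.005,.03])
def rel(F,P):
    c,s=np.cos(F[2]),np.sin(F[2]);d=np.array(P[:2])-F[:2]
    return np.array([c*d[0]+s*d[1],-s*d[0]+c*d[1]])*1000, P[2]-F[2]
E
python3 - <<'E'
from fit import *
for c in('top','side'):
    p=cv2.imread(f'pics/{c}0.png')
    F,f=fixfit(c,p,[.575,-.045,-.05]);print(c,'fix',F,f)
    for th in(.11,):
        P,e=platefit(c,p,[.59,-.08,0.],th);print(' plate',th,P,e,'rel mm',*rel(F,P))
    R,t=pose(F)
    print(' marks proj',proj(c,np.array([[.0775,.0875,.04],[.0775,-.0875,.04]])@R.T+t))
    hsv=cv2.cvtColor(p,cv2.COLOR_BGR2HSV); X,Y,W,H=ROI[c]
    y=((hsv[...,0]>22)&(hsv[...,0]<33)&(hsv[...,1]>150)&(hsv[...,2]>100)).astype(np.uint8)[Y:Y+H,X:X+W]
    n,l,st,ce=cv2.connectedComponentsWithStats(y);print(' seen',[(k+[X,Y]).round(1) for k,s in zip(ce[1:],st[1:]) if s[4]>3])
E
```

```text
top fix [ 0.5877 -0.0582 -0.0765] 1552.52783203125
 plate 0.11 [ 0.5888 -0.0818 -0.0053] 83.25 rel mm [  2.9547 -23.4203] 0.07121262585624626
 marks proj [[307.2071 187.3215]
 [377.2521 190.728 ]]
 seen [array([307.5, 187.3]), array([377.5, 190.7])]
side fix [ 0.5922 -0.0627 -0.0702] 325.0555725097656Traceback (most recent call last):
  File "<stdin>", line 6, in <module>
  File "fit.py", line 54, in platefit
    return run(cost,x0,[.005,.005,.03])
  File "fit.py", line 17, in run
    b=minimize(cost,x0,method='Nelder-Mead',options=dict(initial_simplex=sim,xatol=1e-5,fatol=1e-3,maxiter=250));x0=b.x
    res = _minimize_neldermead(fun, x0, args, callback, bounds=bounds,
                               **options)
    fsim[j] = func(sim[j])
              ~~~~^^^^^^^^
    fx = function(np.copy(x), *(wrapper_args + args))
  File "fit.py", line 51, in cost
    e=np.zeros_like(g);fill(e,proj(c,cir(hx,hy,hr,z)@R.T+t),1,[X,Y]);k.append(e)
                              ~~~~^^^^^^^^^^^^^^^^^^^^^^^^^
  File "h.py", line 17, in proj
    i=eyes.camera_info(c);T=np.array(i['world_to_cam'])
ValueError: time passes only in moves, steps and waits
```

```bash
python3 - <<'E'
s=open('h.py').read()
s=s.replace("def snap","import functools\ninfo=functools.cache(eyes.camera_info)\ndef snap",1).replace("i=eyes.camera_info(c)","i=info(c)")
open('h.py','w').write(s)
s=open('fit.py').read()
s=s.replace("m=(l==1+np.argmax(st[1:,4])).astype(np.float32)\n    A=box(-.085","m=(l==1+np.argmax(st[1:,4])).astype(np.uint8);cs=cv2.findContours(m,cv2.RETR_EXTERNAL,cv2.CHAIN_APPROX_NONE)[0];m=cv2.drawContours(m,cs,-1,1,-1).astype(np.float32)\n    A=box(-.085")
open('fit.py','w').write(s)
E
python3 - <<'E'
from fit import *
for c in('top','side'):
    p=cv2.imread(f'pics/{c}0.png')
    F,f=fixfit(c,p,[.575,-.045,-.06]);print(c,'fix',F,f)
    P,e=platefit(c,p,[.59,-.08,0.],.11);print(' plate',P,e,'rel mm',*rel(F,P))
    R,t=pose(F)
    print(' marks proj',proj(c,np.array([[.0775,.0875,.04],[.0775,-.0875,.04]])@R.T+t))
    hsv=cv2.cvtColor(p,cv2.COLOR_BGR2HSV); X,Y,W,H=ROI[c]
    y=((hsv[...,0]>22)&(hsv[...,0]<33)&(hsv[...,1]>150)&(hsv[...,2]>100)).astype(np.uint8)[Y:Y+H,X:X+W]
    n,l,st,ce=cv2.connectedComponentsWithStats(y);print(' seen',[(k+[X,Y]).round(1) for k,s in zip(ce[1:],st[1:]) if s[4]>3])
E
```

```text
top fix [ 0.5877 -0.0584 -0.0762] 96.44444274902344
 plate [ 0.5888 -0.0818 -0.0053] 83.25 rel mm [  2.8975 -23.2643] 0.07096649965067413
 marks proj [[307.2628 187.3124]
 [377.308  190.7021]]
 seen [array([307.5, 187.3]), array([377.5, 190.7])]
side fix [ 0.5922 -0.0627 -0.0734] 136.08334350585938
 plate [ 0.5935 -0.0909 -0.0032] 170.0555419921875 rel mm [  3.3587 -28.0278] 0.07017478854143007
 marks proj [[253.9111 234.5663]
 [294.8802 199.0098]]
 seen [array([296.1, 199.4]), array([254.5, 235. ])]
```

Top-camera fit: the plate sits at fixture (2.9, -23.3) mm with +0.071 rad skew. It has to move about +16 mm in x and +23 mm in y in the fixture frame. Next I shut the claw and move to the right end of the plate.

```bash
python3 -m pendant '[{"claw":0,"dx":40,"dy":-30,"dz":0,"twist":0.05},{"claw":0,"dx":80,"dy":-60,"dz":0,"twist":0.1},{"claw":0,"dx":120,"dy":-90,"dz":0,"twist":0.155},{"claw":0,"dx":160,"dy":-120,"dz":0,"twist":0.155},{"claw":0,"dx":200,"dy":-150,"dz":0,"twist":0.155},{"claw":0,"dx":230,"dy":-190,"dz":0,"twist":0.155},{"claw":0,"dx":260,"dy":-230,"dz":0,"twist":0.155},{"claw":0,"dx":290,"dy":-270,"dz":0,"twist":0.155}]' 20
python3 -m pendant '[{"claw":0,"dx":15,"dy":-45,"dz":0,"twist":0},{"claw":0,"dx":30,"dy":-90,"dz":0,"twist":0},{"claw":0,"dx":45,"dy":-135,"dz":0,"twist":0},{"claw":0,"dx":60,"dy":-180,"dz":0,"twist":0},{"claw":0,"dx":75,"dy":-225,"dz":0,"twist":0},{"claw":0,"dx":90,"dy":-270,"dz":0,"twist":0},{"claw":0,"dx":105,"dy":-315,"dz":0,"twist":0},{"claw":0,"dx":120,"dy":-360,"dz":0,"twist":0}]'
```

```text
clock: 1.5
tool_pos: [0.4348, 0.3367, 0.2389]
eef_rot: [0.038, 0.999, 0.0, 0.0]
contact_force: [0.7, 0.4, 0.4]
opening: 0.298
finger_force: 0.0
clock: 2.3
tool_pos: [0.5541, -0.0236, 0.239]
eef_rot: [0.038, 0.999, 0.0, 0.0]
contact_force: [0.4, 0.7, -0.7]
opening: 0.004
finger_force: 0.0
```

```bash
python3 -m pendant '[{"claw":0,"dx":5,"dy":-45,"dz":0,"twist":0},{"claw":0,"dx":10,"dy":-90,"dz":0,"twist":0},{"claw":0,"dx":15,"dy":-135,"dz":0,"twist":0},{"claw":0,"dx":15,"dy":-170,"dz":-25,"twist":0},{"claw":0,"dx":15,"dy":-170,"dz":-70,"twist":0},{"claw":0,"dx":15,"dy":-170,"dz":-115,"twist":0},{"claw":0,"dx":15,"dy":-170,"dz":-155,"twist":0},{"claw":0,"dx":15,"dy":-170,"dz":-155,"twist":0}]'
python3 -m pendant '[{"claw":0,"dx":0,"dy":0,"dz":-25,"twist":0},{"claw":0,"dx":0,"dy":0,"dz":-50,"twist":0},{"claw":0,"dx":0,"dy":0,"dz":-64,"twist":0},{"claw":0,"dx":0,"dy":0,"dz":-64,"twist":0}]'
python3 - <<'E'
from h import *
p,d=snap('top')
cv2.imwrite('pics/t1.png',cv2.resize(p[155:285,260:420],(738,600),interpolation=cv2.INTER_CUBIC))
E
```

```text
clock: 3.1
tool_pos: [0.5646, -0.1909, 0.079]
eef_rot: [0.038, 0.999, 0.001, -0.005]
contact_force: [-1.2, 1.6, -0.6]
opening: 0.004
finger_force: 0.0
clock: 3.5
tool_pos: [0.5684, -0.1916, 0.0196]
eef_rot: [0.038, 0.999, 0.0, -0.001]
contact_force: [0.4, -0.2, -0.1]
opening: 0.003
finger_force: 0.0
```

View pics/t1.png

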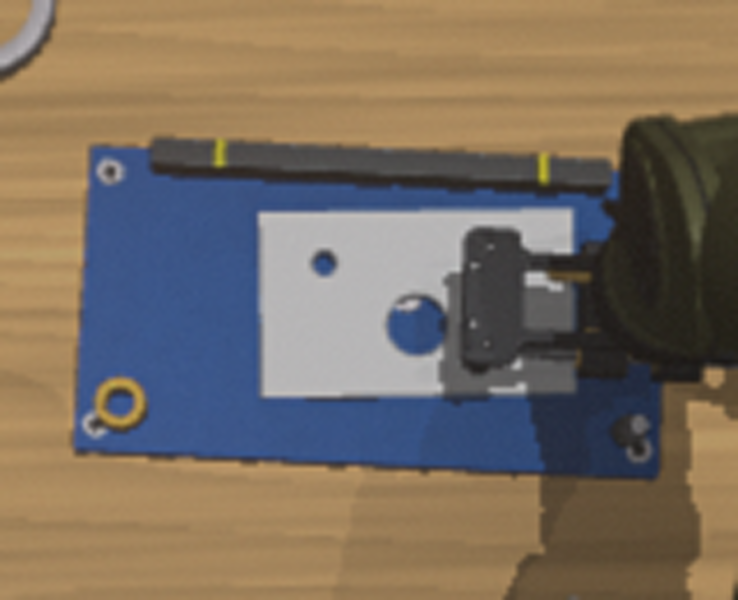

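The tool is down at the right end of the plate, free of the screw, and the plate has not moved. Now push left slowly.

```bash
for i in 1; do python3 -m pendant '[{"claw":0,"dx":0.4,"dy":5,"dz":0,"twist":0},{"claw":0,"dx":0.6,"dy":8,"dz":0,"twist":0},{"claw":0,"dx":0.8,"dy":11,"dz":0,"twist":0},{"claw":0,"dx":1.0,"dy":14,"dz":0,"twist":0}]'; python3 -m pendant '[{"claw":0,"dx":0.2,"dy":3,"dz":0,"twist":0},{"claw":0,"dx":0.4,"dy":6,"dz":0,"twist":0},{"claw":0,"dx":0.7,"dy":9,"dz":0,"twist":0},{"claw":0,"dx":0.9,"dy":12,"dz":0,"twist":0},{"claw":0,"dx":0.9,"dy":12,"dz":0,"twist":0}]'; done
cat > look.py <<'E'
from fit import *
import sys
F=np.array([.5877,-.0584,-.0762]);th=float(sys.argv[1]);dx=float(sys.argv[2])
p,d=snap('top',sys.argv[3] if len(sys.argv)>3 else None)
X,Y,W,H=ROI['top'];m=masks('top',p)[1].astype(np.uint8)
# left end of plate visible: fit with top camera, ignoring pixels hidden by the arm
P0=[F[0]+.012,F[1]+dx/1000,F[2]+.03]
from fit import platefit
P,e=platefit('top',p,P0,th);print('fit',P,e,*rel(F,P))
for q in('hole_left','hole_right'):
    for x in nets.place_of('top',q):
        u=np.array(x['position'])*[640,480];w=onz('top',[u],.025)[0]
        if np.hypot(*(w[:2]-F[:2]))<.1: print(q,round(x['confidence'],2),u,rel(F,[w[0],w[1],0])[0])
E
python3 look.py .11 -10 t2f.png; python3 -c "
import cv2;p=cv2.imread('pics/t2f.png');cv2.imwrite('pics/t2.png',cv2.resize(p[155:285,260:420],(738,600),interpolation=cv2.INTER_CUBIC))"
```

```text
clock: 3.95
tool_pos: [0.5696, -0.1798, 0.0207]
eef_rot: [0.039, 0.999, -0.002, 0.0]
contact_force: [-0.9, -5.8, 4.7]
opening: 0.003
finger_force: 3.3
clock: 4.45
tool_pos: [0.5702, -0.1685, 0.0207]
eef_rot: [0.039, 0.999, -0.002, 0.0]
contact_force: [-1.6, -6.2, 4.4]
opening: 0.003
finger_force: 2.8
fit [ 0.5917 -0.069  -0.0485] 1032.0555419921875 [  4.8462 -10.284 ] 0.027737589106225716
hole_left 0.95 [326.72  210.816] [23.1628 36.1274]
hole_right 0.62 [367.68  214.416] [ 19.0383 -67.0277]
hole_right 0.41 [347.072 218.016] [  7.3495 -15.6732]
```

View pics/t2.png

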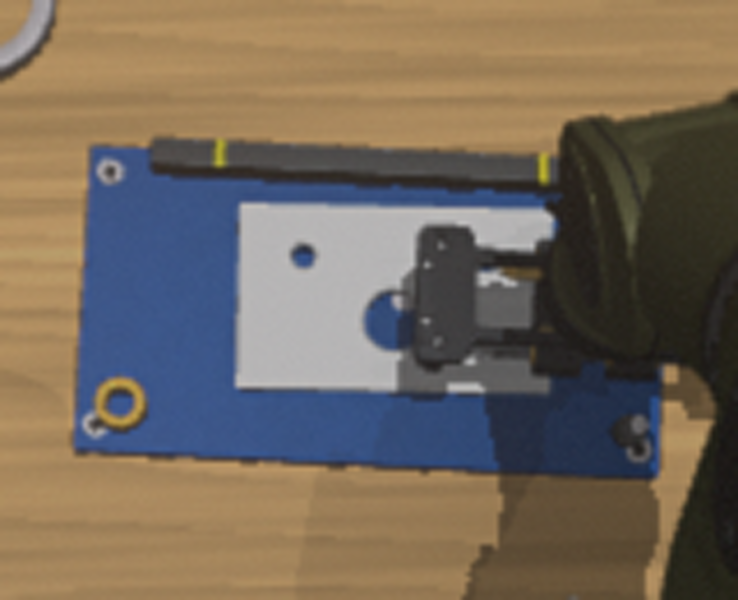

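The plate slides and is squaring up: it is now about 10 mm short in y with roughly 0.03 rad skew. I'll push 8 mm more, then lift off and look with a clear view.

```bash
python3 -m pendant '[{"claw":0,"dx":0.2,"dy":3,"dz":0,"twist":0},{"claw":0,"dx":0.4,"dy":6,"dz":0,"twist":0},{"claw":0,"dx":0.6,"dy":8,"dz":0,"twist":0},{"claw":0,"dx":0.6,"dy":8,"dz":0,"twist":0}]'; python3 -m pendant '[{"claw":0,"dx":-0.5,"dy":-7,"dz":0,"twist":0},{"claw":0,"dx":-1,"dy":-15,"dz":10,"twist":0},{"claw":0,"dx":-1,"dy":-20,"dz":50,"twist":0},{"claw":0,"dx":-20,"dy":-60,"dz":80,"twist":0},{"claw":0,"dx":-30,"dy":-110,"dz":80,"twist":0},{"claw":0,"dx":-40,"dy":-160,"dz":80,"twist":0},{"claw":0,"dx":-50,"dy":-200,"dz":80,"twist":0},{"claw":0,"dx":-50,"dy":-200,"dz":80,"twist":0}]'
python3 look.py .11 -3 t3f.png
```

```text
clock: 5.0
tool_pos: [0.5708, -0.1603, 0.0206]
eef_rot: [0.039, 0.999, -0.002, -0.0]
contact_force: [-1.4, -4.2, 6.2]
opening: 0.008
finger_force: 2.7
clock: 5.8
tool_pos: [0.5163, -0.3683, 0.1001]
eef_rot: [0.045, 0.999, -0.003, -0.001]
contact_force: [-1.1, -0.6, 0.5]
opening: 0.006
finger_force: 0.0
fit [ 0.5931 -0.0616 -0.0604] 74.86111450195312 [ 5.6012 -2.7925] 0.015817639524881744
hole_left 0.58 [322.88 206.88] [32.7263 46.2224]
hole_right 0.67 [362.816 214.896] [ 17.2149 -54.8564]
```

```bash
python3 -m pendant '[{"claw":0.3,"dx":0,"dy":45,"dz":0,"twist":0},{"claw":0.6,"dx":2,"dy":90,"dz":0,"twist":0},{"claw":1,"dx":4,"dy":135,"dz":0,"twist":0},{"claw":1,"dx":4,"dy":180,"dz":0,"twist":0},{"claw":1,"dx":4,"dy":225,"dz":0,"twist":0},{"claw":1,"dx":4,"dy":270,"dz":0,"twist":0},{"claw":1,"dx":4,"dy":312,"dz":0,"twist":0},{"claw":1,"dx":4,"dy":312,"dz":0,"twist":0}]'; python3 -m pendant '[{"claw":1,"dx":0,"dy":0,"dz":0,"twist":0},{"claw":1,"dx":0,"dy":0,"dz":0,"twist":0}]'
```

```text
clock: 6.75
tool_pos: [0.5253, -0.034, 0.1004]
eef_rot: [0.03, 1.0, 0.004, 0.0]
contact_force: [0.0, -0.4, 0.5]
opening: 0.705
finger_force: 0.0
clock: 6.95
tool_pos: [0.5248, -0.0459, 0.0999]
eef_rot: [0.038, 0.999, -0.0, -0.0]
contact_force: [0.3, -0.8, -0.1]
opening: 0.889
finger_force: 0.0
```

```bash
python3 -m pendant '[{"claw":1,"dx":-3,"dy":-8,"dz":-15,"twist":0},{"claw":1,"dx":-3,"dy":-8,"dz":-40,"twist":0},{"claw":1,"dx":-3,"dy":-8,"dz":-65,"twist":0},{"claw":1,"dx":-3,"dy":-8,"dz":-80,"twist":0},{"claw":1,"dx":-3,"dy":-8,"dz":-81,"twist":0},{"claw":1,"dx":-3,"dy":-8,"dz":-81,"twist":0}]'; python3 -m pendant '[{"claw":1,"dx":3,"dy":-0.2,"dz":0,"twist":0},{"claw":1,"dx":6,"dy":-0.5,"dz":0,"twist":0},{"claw":1,"dx":9,"dy":-0.7,"dz":0,"twist":0},{"claw":1,"dx":12,"dy":-0.9,"dz":0,"twist":0}]'
python3 -m pendant '[{"claw":1,"dx":3,"dy":-0.2,"dz":0,"twist":0},{"claw":1,"dx":6,"dy":-0.5,"dz":0,"twist":0},{"claw":1,"dx":6,"dy":-0.5,"dz":0,"twist":0}]'
python3 - <<'E'
from h import *
p,d=snap('top','t4f.png')
cv2.imwrite('pics/t4.png',cv2.resize(p[155:285,260:420],(738,600),interpolation=cv2.INTER_CUBIC))
E
```

```text
clock: 7.55
tool_pos: [0.5219, -0.0548, 0.0188]
eef_rot: [0.039, 0.999, -0.0, -0.0]
contact_force: [0.2, -0.1, 0.4]
opening: 1.001
finger_force: 0.0
clock: 7.95
tool_pos: [0.5325, -0.0546, 0.0191]
eef_rot: [0.038, 0.999, -0.0, -0.002]
contact_force: [-7.5, 0.4, 5.3]
opening: 1.0
finger_force: 3.5
clock: 8.25
tool_pos: [0.5373, -0.055, 0.0187]
eef_rot: [0.038, 0.999, -0.0, -0.003]
contact_force: [-4.8, 0.9, 3.7]
opening: 0.998
finger_force: 2.7
```

View pics/t4.png

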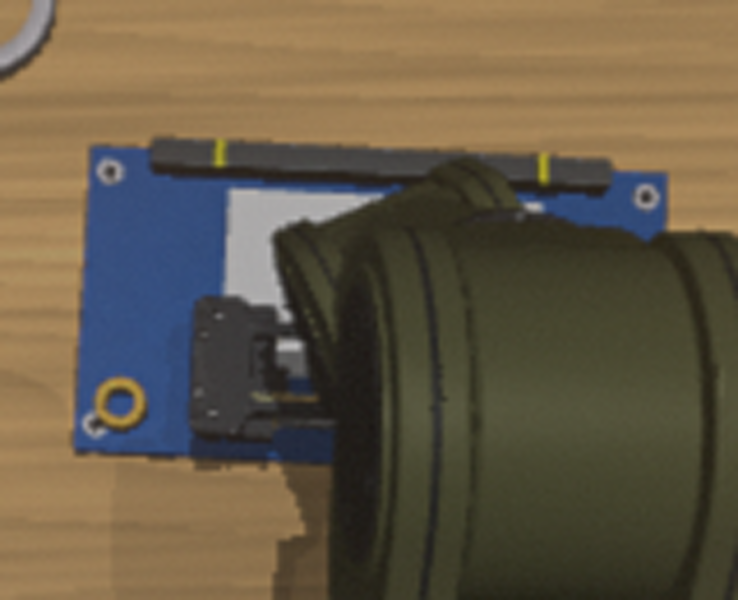

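The tool is on the near edge and the plate's far edge is nearing the fence (about 3 px of gap left). Keep pushing until it meets the fence.

```bash
python3 -m pendant '[{"claw":1,"dx":2,"dy":-0.2,"dz":0,"twist":0},{"claw":1,"dx":4,"dy":-0.3,"dz":0,"twist":0},{"claw":1,"dx":6,"dy":-0.5,"dz":0,"twist":0},{"claw":1,"dx":6,"dy":-0.5,"dz":0,"twist":0}]'
python3 -m pendant '[{"claw":1,"dx":1.5,"dy":-0.1,"dz":0,"twist":0},{"claw":1,"dx":3,"dy":-0.2,"dz":0,"twist":0},{"claw":1,"dx":3,"dy":-0.2,"dz":0,"twist":0}]'
```

```text
clock: 8.7
tool_pos: [0.543, -0.0556, 0.0187]
eef_rot: [0.038, 0.999, -0.0, -0.003]
contact_force: [-5.4, -0.2, 3.6]
opening: 0.999
finger_force: 2.8
clock: 9.0
tool_pos: [0.5458, -0.0552, 0.0186]
eef_rot: [0.038, 0.999, -0.0, -0.003]
contact_force: [-5.4, 1.6, 4.4]
opening: 1.0
finger_force: 3.1
```

```bash
python3 -m pendant '[{"claw":1,"dx":1,"dy":-0.1,"dz":0,"twist":0},{"claw":1,"dx":2,"dy":-0.2,"dz":0,"twist":0},{"claw":1,"dx":2,"dy":-0.2,"dz":0,"twist":0}]'
python3 look.py .11 0 t5f.png | grep hole; python3 -m pendant '[{"claw":1,"dx":1,"dy":-0.1,"dz":0,"twist":0},{"claw":1,"dx":2,"dy":-0.2,"dz":0,"twist":0},{"claw":1,"dx":2,"dy":-0.2,"dz":0,"twist":0}]'
```

```text
clock: 9.3
tool_pos: [0.546, -0.0553, 0.0186]
eef_rot: [0.038, 0.999, -0.0, -0.005]
contact_force: [-8.3, 2.4, 7.0]
opening: 1.0
finger_force: 4.6
hole_left 0.81 [324.992 203.616] [41.32   41.3014]
clock: 9.75
tool_pos: [0.5463, -0.0553, 0.0185]
eef_rot: [0.038, 0.999, -0.0, -0.007]
contact_force: [-12.7, 3.0, 10.1]
opening: 0.999
finger_force: 6.0
```

Force is climbing with no motion, so the plate is against the fence. Back off and look.

```bash
python3 -m pendant '[{"claw":1,"dx":-10,"dy":1,"dz":0,"twist":0},{"claw":1,"dx":-20,"dy":1.5,"dz":5,"twist":0},{"claw":0.6,"dx":-20,"dy":1.5,"dz":40,"twist":0},{"claw":0,"dx":-20,"dy":-20,"dz":80,"twist":0},{"claw":0,"dx":-20,"dy":-65,"dz":80,"twist":0},{"claw":0,"dx":-20,"dy":-110,"dz":80,"twist":0},{"claw":0,"dx":-20,"dy":-155,"dz":80,"twist":0},{"claw":0,"dx":-20,"dy":-200,"dz":80,"twist":0}]'
python3 -m pendant '[{"claw":0,"dx":-5,"dy":-45,"dz":0,"twist":0},{"claw":0,"dx":-5,"dy":-90,"dz":0,"twist":0},{"claw":0,"dx":-5,"dy":-120,"dz":0,"twist":0},{"claw":0,"dx":-5,"dy":-120,"dz":0,"twist":0},{"claw":0,"dx":-5,"dy":-120,"dz":0,"twist":0}]'
python3 look.py .1 -3 t6f.png; python3 -c "
import cv2;p=cv2.imread('pics/t6f.png');cv2.imwrite('pics/t6.png',cv2.resize(p[155:285,260:420],(738,600),interpolation=cv2.INTER_CUBIC))"
```

```text
clock: 10.55
tool_pos: [0.5334, -0.2583, 0.0993]
eef_rot: [0.039, 0.999, -0.0, 0.001]
contact_force: [0.7, 0.1, -0.2]
opening: 0.481
finger_force: 0.0
clock: 11.05
tool_pos: [0.5279, -0.3765, 0.0987]
eef_rot: [0.039, 0.999, 0.0, 0.0]
contact_force: [0.7, 0.7, -0.1]
opening: 0.025
finger_force: 0.0
fit [ 0.6062 -0.062  -0.0664] 89.36109924316406 [18.7437 -2.22  ] 0.009789256121873133
hole_left 0.92 [321.6 201.6] [46.0607 50.0643]
hole_right 0.68 [363.328 209.088] [ 32.0757 -55.608 ]
```

View pics/t6.png

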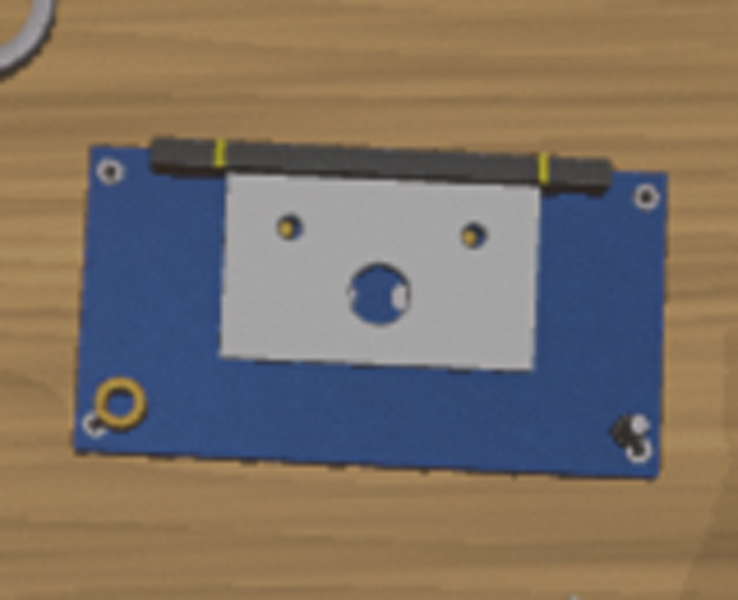

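Both brass pins now show in the holes, left of centre at crop (287,228) and (470,237). The plate is at (18.7, -2.2) mm with 0.01 rad skew, so it needs about 2 mm more to the left. Push from the right end again.

```bash
python3 -m pendant '[{"claw":0,"dx":15,"dy":45,"dz":0,"twist":0},{"claw":0,"dx":30,"dy":90,"dz":0,"twist":0},{"claw":0,"dx":45,"dy":135,"dz":0,"twist":0},{"claw":0,"dx":58,"dy":170,"dz":0,"twist":0},{"claw":0,"dx":58,"dy":188,"dz":0,"twist":0},{"claw":0,"dx":58,"dy":188,"dz":-30,"twist":0},{"claw":0,"dx":58,"dy":188,"dz":-55,"twist":0},{"claw":0,"dx":58,"dy":188,"dz":-55,"twist":0}]'
python3 -m pendant '[{"claw":0,"dx":0,"dy":0,"dz":-15,"twist":0},{"claw":0,"dx":0,"dy":0,"dz":-25,"twist":0},{"claw":0,"dx":0,"dy":0,"dz":-25,"twist":0}]'
```

```text
clock: 12.0
tool_pos: [0.5838, -0.1856, 0.0412]
eef_rot: [0.037, 0.999, 0.001, -0.003]
contact_force: [-1.4, 0.6, -0.5]
opening: 0.003
finger_force: 0.0
clock: 12.3
tool_pos: [0.5854, -0.188, 0.0179]
eef_rot: [0.038, 0.999, 0.0, -0.001]
contact_force: [-1.5, 0.0, 0.6]
opening: 0.004
finger_force: 0.0
```

```bash
python3 -m pendant '[{"claw":0,"dx":0.6,"dy":8,"dz":0,"twist":0},{"claw":0,"dx":1.2,"dy":16,"dz":0,"twist":0},{"claw":0,"dx":1.8,"dy":23,"dz":0,"twist":0},{"claw":0,"dx":2,"dy":26,"dz":0,"twist":0},{"claw":0,"dx":2,"dy":27,"dz":0,"twist":0},{"claw":0,"dx":2,"dy":27,"dz":0,"twist":0}]'
python3 -m pendant '[{"claw":0,"dx":0.1,"dy":1,"dz":0,"twist":0},{"claw":0,"dx":0.1,"dy":1.5,"dz":0,"twist":0},{"claw":0,"dx":0.1,"dy":1.5,"dz":0,"twist":0}]'
python3 - <<'E'
from h import *
F=np.array([.5877,-.0584,-.0762])
p,d=snap('top','t7f.png')
c,s=np.cos(F[2]),np.sin(F[2])
for x,y in((-25,-60),(-25,60),(10,-70),(10,60),(45,70),(55,70),(55,0)):
    w=[F[0]+(c*x-s*y)/1e3,F[1]+(s*x+c*y)/1e3,.025];u=proj('top',[w])[0]
    print(x,y,withd('top',[u],d)[0].round(4))
E
```

```text
clock: 12.9
tool_pos: [0.5881, -0.1611, 0.0189]
eef_rot: [0.038, 0.999, -0.0, 0.0]
contact_force: [0.1, 0.6, -0.5]
opening: 0.003
finger_force: 0.0
clock: 13.2
tool_pos: [0.5881, -0.16, 0.0187]
eef_rot: [0.039, 0.999, -0.0, -0.0]
contact_force: [0.2, 0.4, 0.8]
opening: 0.007
finger_force: 0.1
-25 -60 [ 0.5583 -0.1164  0.0245]
-25 60 [0.5674 0.0033 0.0244]
10 -70 [ 0.5925 -0.1291  0.0242]
10 60 [6.025e-01 6.000e-04 2.330e-02]
45 70 [0.6384 0.008  0.0225]
55 70 [0.648  0.0072 0.0244]
55 0 [ 0.6431 -0.0627  0.0224]
```

Depth puts the plate's top at 22–24 mm across its whole area (seated is 23, tilted would be up to 33), so it appears to lie flat. Retreat and verify.

```bash
python3 -m pendant '[{"claw":0,"dx":-1,"dy":-12,"dz":0,"twist":0},{"claw":0,"dx":-1.5,"dy":-20,"dz":15,"twist":0},{"claw":0,"dx":-2,"dy":-25,"dz":60,"twist":0},{"claw":0,"dx":-15,"dy":-40,"dz":100,"twist":0},{"claw":0,"dx":-30,"dy":-85,"dz":100,"twist":0},{"claw":0,"dx":-45,"dy":-130,"dz":100,"twist":0},{"claw":0,"dx":-60,"dy":-175,"dz":100,"twist":0},{"claw":0,"dx":-60,"dy":-215,"dz":100,"twist":0}]'
python3 -m pendant '[{"claw":0,"dx":0,"dy":0,"dz":0,"twist":0},{"claw":0,"dx":0,"dy":0,"dz":0,"twist":0},{"claw":0,"dx":0,"dy":0,"dz":0,"twist":0}]'
python3 look.py 0.0 -1 t8f.png
python3 - <<'E'
from fit import *
F=np.array([.5877,-.0584,-.0762]);c,s=np.cos(F[2]),np.sin(F[2])
ps,ds=snap('side','s8f.png');pt,dt=snap('top')
for cam,d in(('top',dt),('side',ds)):
    A=[];
    for x in range(-22,64,6):
        for y in range(-75,76,6):
            if np.hypot(x-7,y)<24 or np.hypot(x-41,abs(y)-50)<12: continue
            w=[F[0]+(c*x-s*y)/1e3,F[1]+(s*x+c*y)/1e3,.023];u=proj(cam,[w])[0]
            A.append((x,y,withd(cam,[u],d)[0][2]*1000))
    A=np.array(A);k=np.linalg.lstsq(np.c_[A[:,:2],np.ones(len(A))],A[:,2],rcond=None)[0];print(cam,'z plane: slope x,y, z0',k)
    B=[withd(cam,[proj(cam,[[F[0]+(c*x-s*y)/1e3,F[1]+(s*x+c*y)/1e3,.015]])[0]],d)[0][2]*1000 for x in range(-60,20,8) for y in (-115,-105,105,115)]
    print(' base z',np.median(B))
a=cv2.resize(pt[170:260,280:400],(533,400),interpolation=cv2.INTER_CUBIC)
cv2.imwrite('pics/v8t.png',a)
cv2.imwrite('pics/v8s.png',cv2.resize(ps[180:280,250:370],(720,600),interpolation=cv2.INTER_CUBIC))
E
```

```text
clock: 14.05
tool_pos: [0.5241, -0.3793, 0.1187]
eef_rot: [0.04, 0.999, -0.001, -0.002]
contact_force: [1.0, 0.3, -0.3]
opening: 0.003
finger_force: 0.0
clock: 14.35
tool_pos: [0.5284, -0.3732, 0.1186]
eef_rot: [0.038, 0.999, 0.001, -0.0]
contact_force: [0.3, 0.9, -0.5]
opening: 0.006
finger_force: 0.0
fit [ 0.6062 -0.0607 -0.0723] 111.19445037841797 [18.5744 -0.913 ] 0.0038889125106667394
hole_left 0.68 [321.472 202.896] [42.7301 50.2315]
hole_right 0.98 [362.368 211.008] [ 27.0598 -53.3719]
top z plane: slope x,y, z0 [-0.0036  0.0021 23.4111]
 base z 15.596186574571846
side z plane: slope x,y, z0 [-0.0015 -0.0014 24.1493]
 base z 16.44127874714435
```

View pics/v8s.png

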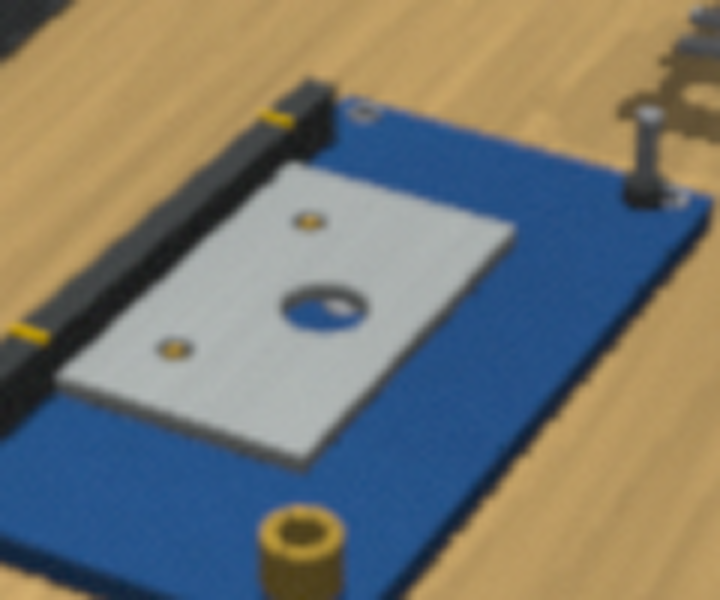

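View pics/v8t.png

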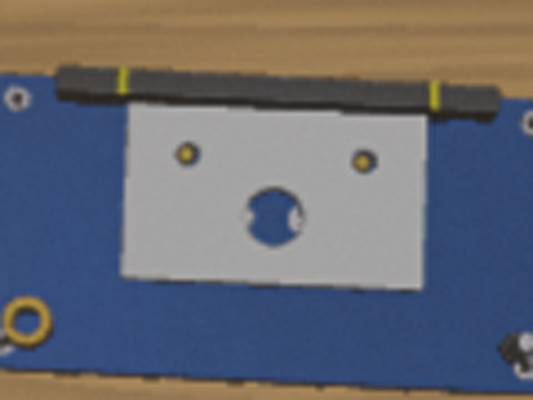

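Both pictures show the pins inside the holes (side crop (175,349) and (310,221); top crop (187,154) and (363,161)), with the plate between the yellow marks. The plate is flat: slope is about 0.003, and its top is 7.8 mm above the base (8 mm nominal). The bushing and screw have not moved and the tool is clear, so I'm handing in.

```bash
python3 -c "
from plant import r
print(r.finish_job())"
```

```text
the job is handed in; nothing more can be done
None
```

The plate lies flat on the base with both holes over the pins and the arm clear of it; the job was handed in at about 14.5 s on the robot's clock, and no verdict came back.

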